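Put the test-station kit into its matching holders

ROBOT

A 6-joint arm with a two-finger parallel gripper is mounted at the origin on a cart in front of the work surface, level with it; the furniture and walls round the work are solid. World frame = base frame: x ahead of the robot, y to its left, z up, the work surface at z = 0. Lengths are in m, angles in rad, forces in N, time in s.
With the tool pointing down it reaches from about 0.25 to 0.775 m from the base axis. Payload 4 kg.
Tool frame: the origin (TCP) lies between the finger pads; the fingertips stand 14 mm ahead of it and the grasp point (between the pads) lies 5 mm behind it (nose_length is the distance from the TCP to the fingertips, in m); z points along the fingers, y is the line along which they close (so a half turn about z gives the same grasp; the last joint's range is limited). The gripper opens to 94 mm and grips with 3 to 60 N. Pads are 16 mm wide; open, the fingers measure 119 mm over their backs; the gripper's body (75 mm by 177 mm) begins 78 mm behind the grasp point.
Start: joints at [1.048, 0.087, 1.371, -0, 1.684, -0.103], TCP at [0.224, 0.502, 0.22] pointing down, gripper open.
Joint ranges: [-3.1, 3.1], [-0.76, 2.03], [0.27, 2.55], [-1.08, 4.22], [0.17, 2.65], [-2.57, 2.57]. Speed limits (rad/s): [2.79, 2.79, 3.14, 3.14, 3.14, 3.14].

INTERFACE

Orientations are given as [roll, pitch, yaw] about the fixed x, y, z axes, in that order (R = Rz(yaw) Ry(pitch) Rx(roll)).
In Python, from bench import * gives the robot as it stands.
- The arm moves only by the tool move_arm, never from a script. Its argument "steps" is one flat list of numbers, 7 for each row, row after row: the turn, a rotation vector about the world's x, y, z in rad, then the shift along the world's x, y, z in m, then the opening, from 0 (shut) to 1 (fully open). A call has 1 to 12 rows; each row is the pose to reach, as a shift and turn from the pose commanded when the call began; what a row does not reach only later rows make up. A row lasts 1/10 s, in which the tool goes at most 50 mm and 8.59 degrees, less where a joint would pass 70% of its speed; a pose out of reach is approached as far as the arm can. A call with a gripper value outside its range is refused whole. The fingers move at their own pace and stop on an object; the grip force is fixed at half the most. Time passes only in rows, so rows that repeat a pose let the fingers close. It gives the time, the measured TCP pose, the force, the opening and the grip force at its end, in the units of the state.
- get_obs(): the state, without advancing time (a new reading comes with each control period).
- snapshot(name): name is "scene" or "top" or "wrist"; returns (picture, depth): 400x640x3 uint8, red, green, blue; 400x640 float32, m along the optical axis (not along the pixel's ray), 0 where there is no reading.
- camera_model(name): a dict with "fx", "fy", "cx", "cy" (pixels), "k1" (the pictures are not rectified: a ray, as slopes to the right and down, at radius r is drawn at 1 + k1 r^2 times it, then the intrinsics apply), "rvec" (rotation vector, rad) and "tvec" (3), from world to camera coordinates, as OpenCV has them. Camera axes: x right, y down, z forward; pixel columns grow to the right and rows downward; lengths in m; the calibration is good to about 2 mm. A picture is of the moment at which its call begins: read the wrist's pose just before it. camera_model takes no time and is no camera call; for the wrist camera it gives the pose at the moment of the call.
- close_job(): hands the job in; it is judged then, once.
Trained networks look in the newest picture that a camera, given by its name, has taken for a name from the list of things; names that differ only in an ending like _2 or _b are one class to them, and where a whole thing is asked for, a point or a joint stands for the part that bears it (a point fixed in the world has none). Each returns a list of dicts, best first, with "score" (0 to 1); they miss things now and then, are a little off and sometimes report something else, mostly with a low value. They report only what shows in the picture. A call takes as long as a camera call. They do not tell look-alikes from the thing itself.
- silhouettes(camera, target): "pixels" (400x640 bool, what is visible of it) and "uv" ([column, row] in pixels, amid what is visible of it).
- spot_point(camera, target): "uv" ([column, row] in pixels: a listed point, or the origin of a listed thing).
The state is a dict: "time": time; "joint_positions": joint angles; "qvel": joint speeds; "joint_torque": joint torques, N m; "tool_pos": TCP position; "ee_rot": TCP orientation; "wrist_force": force on the tool from outside, world axes, zero at the start; "wrist_torque": the same for the moment, N m; "width": finger opening in m; "finger_force": force on a finger pad.
Only numpy, scipy, OpenCV 4.12 (cv2) and the standard library are available. Lean on these libraries where they do the work, as an engineer would, in place of code of your own. Each camera call takes 0.05 s, during which the arm holds its last target. There are 200 camera calls.

TASK

Tidy the sample-testing bench: put the lidded specimen cup, the brown dropper bottle, the square dial timer and the hand-held meter each into the low grey holder on the worktop that matches the size and shape of its base, upright (the meter face up) and resting flat on the holder's floor inside the rim. Leave the white test cartridge where it lies.

Things in the scene. Friction and masses are not known exactly. Their poses are not given: they have to be found in the camera images.
- cup: Specimen cup standing upright: near-white round body 55 mm in diameter with a blue screw lid 61 mm in diameter from 52 to 64 mm above its base; 64 mm high, 35 to 70 g, rigid. Grip the body below the lid. Origin at the centre of its underside, z up. Belongs in cup_holder.
- bottle: Brown dropper bottle with a black rubber top, standing upright: round body 31 mm in diameter up to 56 mm, then a neck and top 19 mm in diameter; 90 mm high in all, 42 to 84 g, rigid. Grip the body. Origin at the centre of its underside, z up. Belongs in bottle_holder.
- timer: Cream square bench timer with rounded corners, 60 to 62 mm on a side, body 26 mm high, with a dark round dial 48 mm in diameter on top (44 mm high in all), 85 to 170 g. The dial does not turn. Grip it across two facing sides of the body. Origin at the centre of its underside, x and y square to its sides, z up. Belongs in timer_holder, sides parallel to the holder's (any quarter turn).
- meter: Dark blue hand-held meter with a small screen, lying face up: 90 mm long along its x, 51 mm wide along its y, 17 mm high, rounded, 63 to 126 g. Grip it across its width. Origin at the centre of its underside, z up. Belongs in meter_holder, long side along the holder's x (either way round).
- cup_holder: Large round holder, inside diameter 71 mm, outside 79 mm. Fixed to the worktop; mid-grey plastic with a dark rubber pad on its floor. The rim is 9 mm high above the worktop and 4 mm thick, the floor inside is 4 mm above the worktop. Origin on the worktop under its centre, z up.
- bottle_holder: Small round holder, inside diameter 47 mm, outside 55 mm. Fixed to the worktop; mid-grey plastic with a dark rubber pad on its floor. The rim is 9 mm high above the worktop and 4 mm thick, the floor inside is 4 mm above the worktop. Origin on the worktop under its centre, z up.
- timer_holder: Square holder, inside 78 by 78 mm, outside 86 mm; x and y square to its sides. Fixed to the worktop; mid-grey plastic with a dark rubber pad on its floor. The rim is 9 mm high above the worktop and 4 mm thick, the floor inside is 4 mm above the worktop. Origin on the worktop under its centre, z up.
- meter_holder: Oblong holder, inside 105 mm along its x by 66 mm along its y, outside 113 by 74 mm. Fixed to the worktop; mid-grey plastic with a dark rubber pad on its floor. The rim is 9 mm high above the worktop and 4 mm thick, the floor inside is 4 mm above the worktop. Origin on the worktop under its centre, z up.
- cartridge: Bystander: white test cartridge lying flat, 20 mm along its x, 70 mm along its y, 8 mm high. Origin at the centre of its underside. Leave it alone.
Mind the look-alikes: they are no part of the job. There is more than one size of the meter; the job needs the larger.

How it is judged:
At the end, for the whole second after the job is handed in: Cup, bottle, timer and meter each rest in their own holder: centre within 12 mm of the holder's centre, underside on the holder's floor (within 2.5 mm), tilted less than 0.1 rad, at rest (slower than 0.02 m/s). Throughout, the cartridge must stay within 30 mm of where it lay (horizontal distance between cup and cup_holder below 0.012 m and z of cup in the frame of cup_holder between 0.001 and 0.0065 m and angle between each of cup, bottle, timer, meter's own z axis and vertical below 0.1 rad and linear speed of each of cup, bottle, timer, meter below 0.02 m/s and horizontal distance between bottle and bottle_holder below 0.012 m and z of bottle in the frame of bottle_holder between 0.001 and 0.0065 m and horizontal distance between timer and timer_holder below 0.012 m and z of timer in the frame of timer_holder between 0.001 and 0.0065 m and horizontal distance between meter and meter_holder below 0.012 m and z of meter in the frame of meter_holder between 0.001 and 0.0065 m); the robot touches nothing.
It fails at once if the cartridge is pushed more than 30 mm (distance of cartridge from where it was at the start of the episode above 0.03 m).
It also fails if it takes over 112 s, if anything falls off the work surface, if the arm or the gripper's body presses on something with over 40 N, if the wrist force passes 120 N, or if a joint passes its speed limit or range.

## Working session

There is one attempt and no reset: what is moved stays moved. The work goes in short steps, Python scripts to look and compute and a tool call to move; the robot and the scene stay as the last step left them, time stands still between calls to the robot, and variables do not carry over. Pictures are saved under pics/ and viewed, at most 14 in all, crops included, and the job is handed in when it is done.

Besides the shell and the picture viewer there is one more tool, called after "Call:" by a JSON object that holds its "fn" and its "kwargs", one argument or row to a line. move_arm: Moves the arm, as the interface text tells. Its arguments: {"type":"object","properties":{"steps":{"type":"array"}},"required":["steps"]}

```bash
mkdir -p pics
cat > h.py <<'E'
from bench import *
import numpy as np, cv2
def snap(cam,name=None):
    m=camera_model(cam); p,d=snapshot(cam)
    if name: cv2.imwrite('pics/'+name,p[:,:,::-1])
    return p,d,m
def rays(m,uv):
    uv=np.atleast_2d(np.asarray(uv,float))
    s=np.c_[(uv[:,0]-m['cx'])/m['fx'],(uv[:,1]-m['cy'])/m['fy']]
    u=s.copy()
    for _ in range(20): u=s/(1+m['k1']*(u**2).sum(1,keepdims=True))
    R=cv2.Rodrigues(np.array(m['rvec'],float))[0]; t=np.array(m['tvec'],float).ravel()
    return -R.T@t, np.c_[u,np.ones(len(u))]@R   # centre, world rays with unit optical depth
def atz(m,uv,z):
    c,r=rays(m,uv); return c+r*((z-c[2])/r[:,2])[:,None]
def cloud(m,d,mask):
    v,u=np.nonzero(mask&(d>0)); c,r=rays(m,np.c_[u,v]); return c+r*d[v,u][:,None]
THINGS=['cup','bottle','timer','meter','cup_holder','bottle_holder','timer_holder','meter_holder','cartridge']
E
python3 - <<'E'
from h import *
o=get_obs();print(o['time'],o['tool_pos'],o['ee_rot'],o['width'])
for cam in ['top','scene']:
    p,d,m=snap(cam,cam+'0.png'); print(cam,rays(m,[[320,200]])[0])
    for t in THINGS:
        for s in silhouettes(cam,t):
            if s['score']<.25: continue
            c=cloud(m,d,s['pixels']); 
            if len(c)<10: continue
            zt=np.percentile(c[:,2],95); top=c[c[:,2]>zt-.006]
            r=cv2.minAreaRect((top[:,:2]*1000).astype(np.float32))
            print(t,round(s['score'],2),np.round(s['uv']),'ztop',zt.round(4),'rect',np.round(r[0],0),np.round(r[1],0),round(r[2]),'med',np.median(c,0).round(3))
E
```

```text
0.0 [0.22391135 0.50178573 0.21831372] [-3.13938717e+00 -2.07580925e-04  2.72179400e+00] 0.09375447571328581
top [ 0.2514307  -0.00789809  1.37385697]
cup 0.91 [184. 204.] ztop 0.0681 rect [452. 392.] [58. 55.] 47 med [0.451 0.389 0.063]
bottle 0.61 [267. 219.] ztop 0.0882 rect [405. 165.] [5. 8.] 3 med [0.402 0.163 0.051]
timer 0.66 [316. 201.] ztop 0.0448 rect [443.  29.] [19. 20.] 89 med [0.439 0.028 0.029]
meter 0.62 [465. 205.] ztop 0.0187 rect [ 420. -383.] [64. 37.] 86 med [ 0.418 -0.381  0.013]
meter 0.6 [411. 176.] ztop 0.0223 rect [ 518. -243.] [49. 87.] 88 med [ 0.52  -0.244  0.018]
cup_holder 0.67 [359. 173.] ztop 0.0104 rect [ 529. -101.] [72. 72.] 26 med [ 0.531 -0.101  0.005]
bottle_holder 0.72 [456. 171.] ztop 0.012 rect [ 536. -375.] [50. 51.] 86 med [ 0.537 -0.377  0.006]
timer_holder 0.65 [370. 219.] ztop 0.0112 rect [ 403. -129.] [86. 87.] 9 med [ 0.402 -0.129  0.006]
meter_holder 0.76 [223. 234.] ztop 0.0113 rect [365. 294.] [ 76. 114.] 87 med [0.365 0.294 0.005]
meter_holder 0.3 [316. 202.] ztop 0.0448 rect [443.  29.] [19. 20.] 89 med [0.44  0.028 0.029]
cartri
[... 566 characters left out ...]
4 -0.385  0.014]
cup_holder 0.82 [378. 221.] ztop 0.0109 rect [ 532. -101.] [76. 77.] 88 med [ 0.533 -0.1    0.007]
cup_holder 0.56 [321. 204.] ztop 0.0444 rect [439.  27.] [20. 18.] 16 med [0.433 0.012 0.028]
bottle_holder 0.77 [461. 295.] ztop 0.0108 rect [ 537. -376.] [55. 53.] 90 med [ 0.538 -0.375  0.006]
timer_holder 0.85 [337. 246.] ztop 0.0109 rect [ 401. -130.] [88. 87.] 10 med [ 0.4   -0.132  0.006]
meter_holder 0.59 [261. 170.] ztop 0.0121 rect [363. 295.] [ 82. 113.] 87 med [0.365 0.293 0.007]
cartridge 0.61 [380. 221.] ztop 0.0109 rect [ 532. -101.] [78. 76.] 7 med [ 0.534 -0.1    0.007]
cartridge 0.48 [299. 165.] ztop 0.0131 rect [487. 279.] [18. 67.] 10 med [0.486 0.275 0.011]
```

Run:
```python
import cv2,numpy as np
a=cv2.imread('pics/top0.png')[140:260,150:500]; b=cv2.imread('pics/scene0.png')[100:350,200:520]
cv2.imwrite('pics/c1.png',np.vstack([cv2.resize(a,(700,240)),cv2.resize(b,(448,350)).copy() if 0 else cv2.copyMakeBorder(cv2.resize(b,(448,350)),0,0,126,126,cv2.BORDER_CONSTANT)]))
```

```text
(no output)
```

View pics/c1.png

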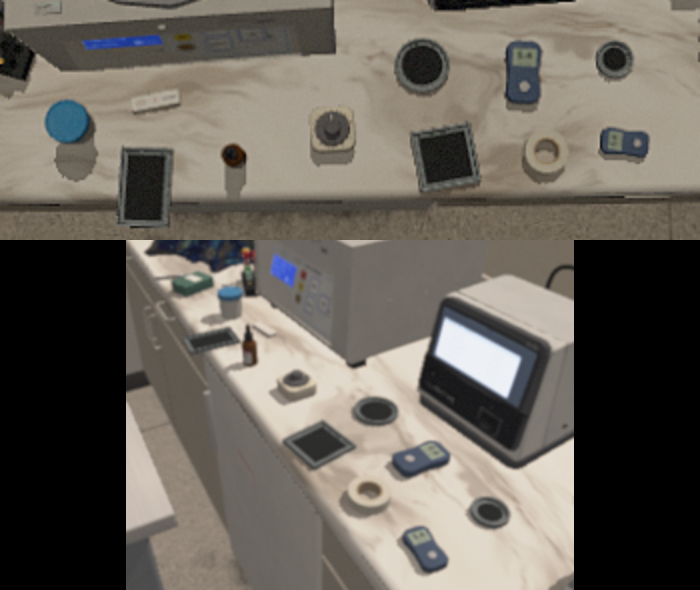

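Run:
```python
import cv2
cv2.imwrite('pics/c2.png',cv2.resize(cv2.imread('pics/scene0.png')[225:345,350:500],(750,600),interpolation=cv2.INTER_CUBIC))
```

```text
(no output)
```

View pics/c2.png

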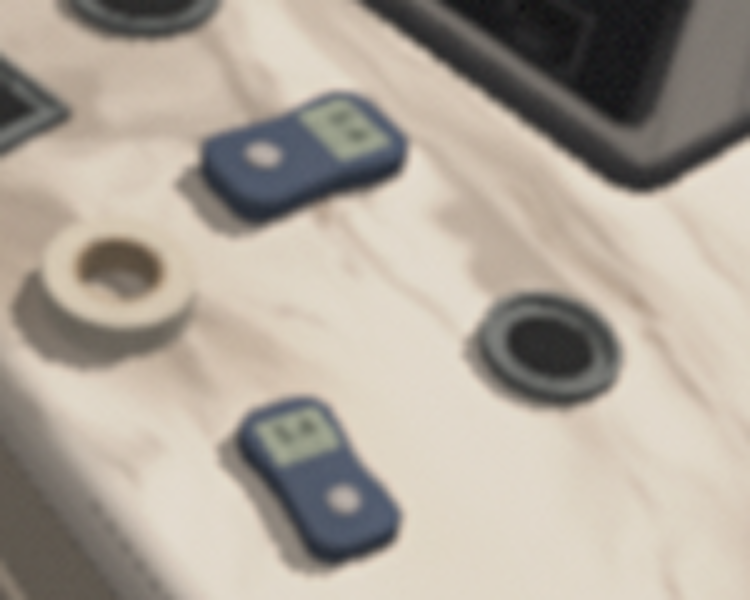

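The dark blue meters are at top (411,176) / scene (412,256), measuring about 87×50 mm, and at top (465,205) / scene (412,319), about 66×38 mm. The first one matches the 90×51 mm description and shows clearly as the larger in the crop. The tape roll at top (422,217) is not part of the job. Next I'll check the obstacles and the angles.

Run:
```python
from h import *
p,d,m=snap('top'); c=cloud(m,d,np.ones(d.shape,bool))
for x in np.arange(.44,.74,.03):
    print(round(x,2),end=': ')
    for y in np.arange(.56,-.55,-.06):
        q=c[(abs(c[:,0]-x)<.015)&(abs(c[:,1]-y)<.03)]; print('%3d'%(np.percentile(q[:,2],97)*1000) if len(q) else ' --',end=' ')
    print()
def rect(t,lo,hi):
    for cam in ['top','scene']:
        p,d,m=snap(cam); s=silhouettes(cam,t)
        for k in s[:2]:
            q=cloud(m,d,k['pixels']); q=q[(q[:,2]>lo)&(q[:,2]<hi)]
            if len(q)<10: continue
            a=(q[:,:2]*1000).astype(np.float32); r=cv2.minAreaRect(a)
            print(t,cam,np.round(r[0],1),np.round(r[1],1),round(r[2],1))
rect('timer',.02,.034); rect('timer_holder',.002,.02); rect('meter',.005,.03); rect('meter_holder',.002,.02)
rect('bottle',.035,.07);rect('bottle',.01,.07); rect('cup',.05,.075)
```

```text
0.44:  33   6  67  68   5   5   5   6  29  46   6  12  12   6  23  16  16   6   5 
0.47:  32   5  65  67  11  12   5   6  25  34   6   7   5  19  18   6   5   6   5 
0.5:   5   4   4   4   9  11   5   5   6   5   6  12   6  22  20   7   8   7  37 
0.53:  23  46  27 268 268 267 265 260 241 165  10   9  10  21  20  11   9   6  40 
0.56:  94  92 267 274 275 282 283 279 274 268   7  12   6  20  18  10  11   5  90 
0.59:  93 118 267 272 282 282 281 283 274 269   5 748 739   6   5   5   5   5 134 
0.62:  94 118 268 280 282 222 222 282 282 270   6 778 776 183 162 125   5   6 171 
0.65: 683 761 766 753 748 741 730 714 711 710 709 719 719 711 710 712 716 729 720 
0.68:   5   5 268 282 226 249 232 223 283 269   5 213 213 213 213 213   7   6   5 
0.71:   5   5 269 282 224 245 250 241 282 268   5 214 214 214 214 212   7 128 129 
timer top [441.6  28. ] [61.3 61.6] 89.6
timer scene [438.4  28.7] [59.  64.5] 3.1
timer_holder top [ 401.8 -129.9] [89.9 88.5] 8.3
timer_holder scene [ 401.5 -127.5] [93.9 95.4] 4.3
meter top [ 419.2 -381. ] [63.9 37.4] 84.5
meter top [ 518.  -242.2] [46.4 87.9] 85.1
meter scene [ 517.6 -244.4] [48.9 88.1] 86.8
meter scene [ 417.  -384.1] [67.7 38.6] 84.1
meter_holder top [365.3 294.5] [ 79.  113.4] 88.8
meter_holder scene [363.8 295.7] [ 77.9 115.4] 86.7
bottle top [403.8 165.7] [27.1 31. ] 1.3
bottle scene [401.3 159. ] [19.1 30.9] 66.9
bottle top [404.6 165.5] [29.5 30.9] 18.5
bottle scene [400.3 158.6] [22.1 31.5] 62.1
cup top [451.1 392.4] [58.3 56.1] 42.6
cup scene [451.3 392.2] [59.2 58.5] 58.9
```

Call:
{"fn": "move_arm", "kwargs": {
  "steps": [0, 0, 0.14, 0.04, -0.02, 0, 1, 0, 0, 0.28, 0.08, -0.05, 0, 1, 0, 0, 0.42, 0.12, -0.08, 0, 1, 0, 0, 0.42, 0.16, -0.1, 0, 1, 0, 0, 0.42, 0.16, -0.11, 0, 1, 0, 0, 0.42, 0.16, -0.11, 0, 1]
}}

```text
time: 3.05
tool_pos: [0.3849, 0.391, 0.2194]
ee_rot: [-3.141, -0.001, 3.138]
wrist_force: [-0.8, -0.8, 0.4]
width: 0.0942
finger_force: 0.0
```

Run:
```python
from h import *
Q=[]
for cam in ['scene','top']:
    p,d,m=snap(cam); c=cloud(m,d,d>0); Q.append(c[(c[:,2]>.08)&(c[:,2]<.5)&(c[:,0]>.48)&(c[:,0]<.75)&(abs(c[:,1])<.5)])
q=np.vstack(Q)
a=q[(q[:,1]<.1)&(q[:,1]>-.06)]; print('machine right edge y: pct',np.percentile(a[:,1],[0,1,5,10]).round(3),'min x',a[:,0].min().round(3))
for lo in np.arange(-.45,.0,.05):
    b=q[(q[:,1]>lo)&(q[:,1]<lo+.05)]; print(lo.round(2),len(b),b[:,0].min().round(3) if len(b) else '')
def chk(x,y):
    for f in range(0,180,15):
        e=np.array([np.cos(np.radians(f)),np.sin(np.radians(f))]); r=q[:,:2]-[x,y]
        l=abs(r@e)-.0885; w=abs(r@[-e[1],e[0]])-.0375
        print(f,round(float(np.percentile(np.maximum(l,w),.05)),3),end=' | ')
    print()
for xy in [(.53,-.101),(.536,-.376),(.518,-.243),(.442,.028),(.404,.165)]: chk(*xy)
p,d,m=snap('wrist','w1.png')
for t in ['cup','meter_holder','cartridge']:
    for s in silhouettes('wrist',t):
        q=cloud(m,d,s['pixels']); 
        if len(q)<20: continue
        z=np.percentile(q[:,2],95); k=q[q[:,2]>z-.008]; r=cv2.minAreaRect((k[:,:2]*1000).astype(np.float32)); print(t,round(s['score'],2),s['uv'],z.round(3),np.round(r[0]),np.round(r[1]),round(r[2],1))
```

```text
machine right edge y: pct [0.018 0.021 0.022 0.023] min x 0.539
-0.45 0 
-0.4 0 
-0.35 3529 0.621
-0.3 3147 0.616
-0.25 2939 0.615
-0.2 2820 0.607
-0.15 2229 0.607
-0.1 0 
-0.05 0 
0 -0.008 | 15 -0.0 | 30 0.019 | 45 0.024 | 60 0.026 | 75 0.034 | 90 0.032 | 105 0.022 | 120 0.006 | 135 -0.003 | 150 -0.008 | 165 -0.005 | 
0 0.009 | 15 0.01 | 30 0.013 | 45 0.009 | 60 0.01 | 75 0.023 | 90 0.045 | 105 0.061 | 120 0.064 | 135 0.06 | 150 0.048 | 165 0.03 | 
0 0.01 | 15 0.007 | 30 0.006 | 45 0.009 | 60 0.016 | 75 0.029 | 90 0.054 | 105 0.044 | 120 0.023 | 135 0.011 | 150 0.007 | 165 0.006 | 
0 0.01 | 15 0.01 | 30 0.005 | 45 0.008 | 60 0.019 | 75 0.034 | 90 0.059 | 105 0.061 | 120 0.05 | 135 0.032 | 150 0.009 | 165 0.006 | 
0 0.043 | 15 0.035 | 30 0.031 | 45 0.034 | 60 0.043 | 75 0.059 | 90 0.089 | 105 0.066 | 120 0.047 | 135 0.035 | 150 0.031 | 165 0.033 | 
cup 0.87 [316.6, 252.6] 0.065 [453. 393.] [61. 59.] 0.9
meter_holder 0.7 [226.6, 159.6] 0.01 [365. 295.] [ 75. 113.] 87.5
cartridge 0.71 [238.3, 265.2] 0.01 [486. 300.] [21. 32.] 13.5
```

Call:
{"fn": "move_arm", "kwargs": {
  "steps": [0, 0, 0, 0.045, 0.002, 0, 1, 0, 0, 0, 0.067, 0.002, -0.03, 1, 0, 0, 0, 0.067, 0.002, -0.07, 1, 0, 0, 0, 0.067, 0.002, -0.11, 1, 0, 0, 0, 0.067, 0.002, -0.15, 1, 0, 0, 0, 0.067, 0.002, -0.18, 1, 0, 0, 0, 0.067, 0.002, -0.194, 1, 0, 0, 0, 0.067, 0.002, -0.194, 1, 0, 0, 0, 0.067, 0.002, -0.194, 0, 0, 0, 0, 0.067, 0.002, -0.194, 0, 0, 0, 0, 0.067, 0.002, -0.194, 0, 0, 0, 0, 0.067, 0.002, -0.194, 0]
}}

```text
time: 4.55
tool_pos: [0.452, 0.3948, 0.0271]
ee_rot: [3.14, 0.002, -3.141]
wrist_force: [0.5, -0.1, -0.5]
width: 0.0656
finger_force: 0.0
```

Call:
{"fn": "move_arm", "kwargs": {
  "steps": [0, 0, 0, 0, 0, 0, 0, 0, 0, 0, 0, 0, 0, 0, 0, 0, 0, 0, 0, 0, 0]
}}

```text
time: 4.85
tool_pos: [0.4518, 0.3946, 0.0266]
ee_rot: [3.14, 0.001, -3.141]
wrist_force: [-1.1, -0.8, 4.4]
width: 0.0603
finger_force: 30.0
```

The width is 60 mm, so the pads are catching the lid. I'll reopen, go 5 mm lower and regrip.

Call:
{"fn": "move_arm", "kwargs": {
  "steps": [0, 0, 0, 0, 0, 0, 1, 0, 0, 0, 0, 0, 0, 1, 0, 0, 0, 0, 0, -0.005, 1, 0, 0, 0, 0, 0, -0.005, 1, 0, 0, 0, 0, 0, -0.005, 0, 0, 0, 0, 0, 0, -0.005, 0, 0, 0, 0, 0, 0, -0.005, 0, 0, 0, 0, 0, 0, -0.005, 0, 0, 0, 0, 0, 0, -0.005, 0, 0, 0, 0, 0, 0, -0.005, 0, 0, 0, 0, 0, 0, -0.005, 0]
}}

```text
time: 5.95
tool_pos: [0.4512, 0.3943, 0.0206]
ee_rot: [3.141, 0.0, -3.141]
wrist_force: [0.3, 0.1, -0.1]
width: 0.0601
finger_force: 30.0
```

Run:
```python
from h import *
p,d,m=snap('scene')
a=cv2.resize(p[95:185,220:320,::-1],(400,360),interpolation=cv2.INTER_CUBIC)
p,d,m=snap('wrist'); b=cv2.resize(p[:,:,::-1],(400,250))
cv2.imwrite('pics/c3.png',np.hstack([a,cv2.copyMakeBorder(b,0,110,0,0,cv2.BORDER_CONSTANT)]))
for s in silhouettes('scene','cup')[:1]:
    print(s['score'],s['uv'])
```

```text
0.79 [270.0, 143.6]
```

View pics/c3.png

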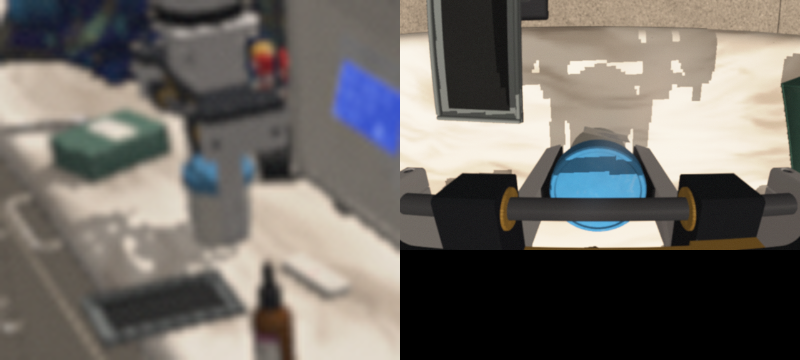

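The finger faces press flat on the lid. Because the fingers are straight and the lid is wider than the body, this can't be avoided. I'll lift and check that it holds.

Call:
{"fn": "move_arm", "kwargs": {
  "steps": [0, 0, 0, 0, 0, 0.01, 0, 0, 0, 0, 0, 0, 0.03, 0, 0, 0, 0, 0, 0, 0.06, 0, 0, 0, 0, 0, 0, 0.09, 0, 0, 0, 0, 0, 0, 0.12, 0, 0, 0, 0, 0, 0, 0.12, 0]
}}

```text
time: 6.7
tool_pos: [0.4536, 0.396, 0.1471]
ee_rot: [3.135, 0.009, -3.141]
wrist_force: [1.0, 0.2, 0.3]
width: 0.0604
finger_force: 30.0
```

Run:
```python
from h import *
o=get_obs();print(o['tool_pos'],o['width'],o['finger_force'],o['wrist_force'])
for cam in ['top','scene']:
    p,d,m=snap(cam)
    for s in silhouettes(cam,'cup')[:2]:
        q=cloud(m,d,s['pixels']); print(cam,s['score'],s['uv'],np.percentile(q,[5,50,95],axis=0).round(3).tolist())
```

```text
[0.45362622 0.39602686 0.14707349] 0.06037731977242402 29.999919533729553 [0.96406027 0.15150711 0.26848916]
scene 0.78 [266.4, 108.5] [[0.423, 0.367, 0.111], [0.435, 0.379, 0.167], [0.491, 0.515, 0.187]]
```

Call:
{"fn": "move_arm", "kwargs": {
  "steps": [0, 0, 0, 0, -0.04, 0, 0, 0, 0, 0, 0, -0.09, 0, 0, 0, 0, 0, -0.005, -0.14, 0, 0, 0, 0, 0, -0.005, -0.19, 0, 0, 0, 0, 0, -0.005, -0.24, 0, 0, 0, 0, 0, -0.005, -0.29, 0, 0, 0, 0, 0, -0.005, -0.34, 0, 0, 0, 0, 0, -0.005, -0.39, 0, 0, 0, 0, 0, 0, -0.44, 0, 0, 0, 0, 0, 0, -0.48, 0, 0, 0, 0, 0, 0, -0.496, 0, 0, 0, 0, 0, 0, -0.496, 0, 0]
}}

```text
time: 8.1
tool_pos: [0.4499, -0.1035, 0.1384]
ee_rot: [3.141, -0.004, 3.138]
wrist_force: [-0.5, 1.0, -1.5]
width: 0.0606
finger_force: 30.0
```

Call:
{"fn": "move_arm", "kwargs": {
  "steps": [0, 0, 0, 0, 0, 0, 0, 0, 0, 0, 0.03, 0, 0, 0, 0, 0, 0, 0.06, 0, 0, 0, 0, 0, 0, 0.075, 0, 0, 0, 0, 0, 0, 0.075, 0, 0, 0, 0, 0, 0, 0.075, 0, 0, 0]
}}

```text
time: 8.7
tool_pos: [0.5256, -0.1002, 0.1397]
ee_rot: [3.141, -0.002, -3.139]
wrist_force: [0.4, 0.4, -0.7]
width: 0.0604
finger_force: 30.0
```

Call:
{"fn": "move_arm", "kwargs": {
  "steps": [0, 0, 0, 0.005, 0, -0.03, 0, 0, 0, 0, 0.005, 0, -0.06, 0, 0, 0, 0, 0.005, 0, -0.085, 0, 0, 0, 0, 0.005, 0, -0.1, 0, 0, 0, 0, 0.005, 0, -0.107, 0, 0, 0, 0, 0.005, 0, -0.112, 0, 0, 0, 0, 0.005, 0, -0.112, 0, 0, 0, 0, 0.005, 0, -0.112, 0]
}}

```text
time: 9.5
tool_pos: [0.5318, -0.1018, 0.0296]
ee_rot: [-3.141, 0.002, -3.141]
wrist_force: [-0.0, -0.7, -0.7]
width: 0.0604
finger_force: 30.0
```

Run:
```python
from h import *
p,d,m=snap('scene')
cv2.imwrite('pics/c4.png',cv2.resize(p[150:270,310:470,::-1],(640,480),interpolation=cv2.INTER_CUBIC))
```

```text
(no output)
```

View pics/c4.png

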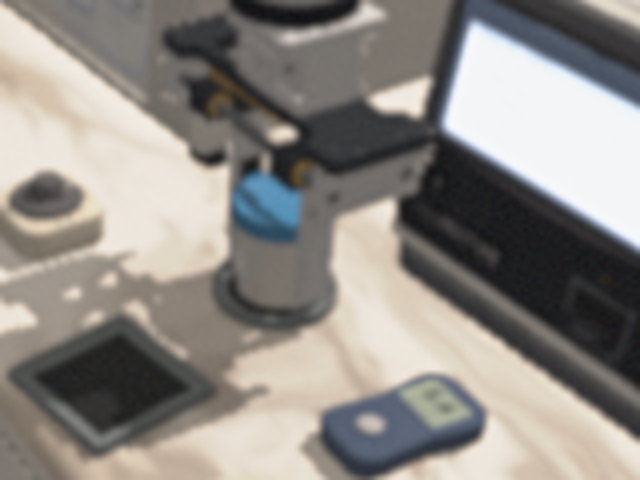

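The picture shows the cup over the round holder (crop ≈ (275,290)), inside the rim. I'll lower it, release and rise.

Call:
{"fn": "move_arm", "kwargs": {
  "steps": [0, 0, 0, 0, 0, -0.004, 0, 0, 0, 0, 0, 0, -0.004, 0, 0, 0, 0, 0, 0, -0.004, 0, 0, 0, 0, 0, 0, -0.004, 1, 0, 0, 0, 0, 0, -0.004, 1, 0, 0, 0, 0, 0, -0.004, 1, 0, 0, 0, 0, 0, -0.004, 1, 0, 0, 0, 0, 0, 0.03, 1, 0, 0, 0, 0, 0, 0.07, 1, 0, 0, 0, 0, 0, 0.11, 1, 0, 0, 0, 0, 0, 0.12, 1]
}}

```text
time: 10.65
tool_pos: [0.5339, -0.1025, 0.1544]
ee_rot: [-3.139, 0.01, -3.141]
wrist_force: [-0.5, 0.1, 0.5]
width: 0.0941
finger_force: 0.0
```

Call:
{"fn": "move_arm", "kwargs": {
  "steps": [0, 0, 0, -0.03, 0, 0, 1, 0, 0, 0, -0.07, 0, 0, 1, 0, 0, 0, -0.11, 0.02, 0, 1, 0, 0, 0, -0.15, 0.06, 0, 1, 0, 0, 0, -0.15, 0.1, 0, 1, 0, 0, 0, -0.15, 0.13, 0, 1, 0, 0, 0, -0.15, 0.13, 0, 1, 0, 0, 0, -0.15, 0.13, 0, 1]
}}

```text
time: 11.45
tool_pos: [0.3808, 0.0284, 0.1479]
ee_rot: [-3.141, -0.001, -3.139]
wrist_force: [0.6, 0.3, -0.2]
width: 0.094
finger_force: 0.0
```

```bash
cat >> h.py <<'E'
def look(cam,things,name=None,band=.008):
    p,d,m=snap(cam,name)
    for t in things:
        for s in silhouettes(cam,t)[:2]:
            q=cloud(m,d,s['pixels'])
            if len(q)<20: continue
            z=np.percentile(q[:,2],95); k=q[q[:,2]>z-band]; r=cv2.minAreaRect((k[:,:2]*1000).astype(np.float32))
            print(cam,t,round(s['score'],2),np.round(s['uv']),'z',z.round(4),np.round(r[0],1),np.round(r[1]),round(r[2],1))
E
python3 - <<'E'
from h import *
o=get_obs();print(o['time'],o['tool_pos'])
look('top',['cup','cup_holder']); look('wrist',['timer'],'w2.png',.022); look('wrist',['timer_holder','cup','cup_holder'])
E
```

```text
11.45 [0.38079435 0.02841775 0.14788734]
top cup 0.73 [364. 171.] z 0.072 [ 529.7 -102.6] [58. 59.] 43.2
top cup 0.34 [411. 178.] z 0.0217 [ 516.7 -242.9] [49. 84.] 88.0
wrist timer 0.71 [321. 258.] z 0.0437 [441.6  28.4] [62. 62.] 2.7
wrist timer_holder 0.58 [149. 212.] z 0.0094 [ 403.2 -128.9] [88. 87.] 8.9
wrist cup 0.55 [186. 378.] z 0.069 [462.6 -46. ] [ 33. 223.] 59.6
wrist cup_holder 0.62 [212. 360.] z 0.0098 [535.5 -74.7] [24. 72.] 85.9
```

Call:
{"fn": "move_arm", "kwargs": {
  "steps": [0, 0, 0.025, 0.03, 0, 0, 1, 0, 0, 0.025, 0.061, 0, -0.02, 1, 0, 0, 0.025, 0.061, 0, -0.06, 1, 0, 0, 0.025, 0.061, 0, -0.095, 1, 0, 0, 0.025, 0.061, 0, -0.12, 1, 0, 0, 0.025, 0.061, 0, -0.127, 1, 0, 0, 0.025, 0.061, 0, -0.127, 1, 0, 0, 0.025, 0.061, 0, -0.127, 0, 0, 0, 0.025, 0.061, 0, -0.127, 0, 0, 0, 0.025, 0.061, 0, -0.127, 0, 0, 0, 0.025, 0.061, 0, -0.127, 0, 0, 0, 0.025, 0.061, 0, -0.127, 0]
}}

```text
time: 13.1
tool_pos: [0.4427, 0.0284, 0.0223]
ee_rot: [3.141, 0.002, -3.116]
wrist_force: [0.4, -0.1, 1.9]
width: 0.06
finger_force: 30.0
```

Call:
{"fn": "move_arm", "kwargs": {
  "steps": [0, 0, 0, 0, 0, 0, 0, 0, 0, 0, 0, 0, 0, 0]
}}

```text
time: 13.3
tool_pos: [0.4428, 0.0284, 0.0223]
ee_rot: [3.141, 0.001, -3.116]
wrist_force: [-0.8, -0.1, 4.7]
width: 0.0601
finger_force: 30.0
```

Call:
{"fn": "move_arm", "kwargs": {
  "steps": [0, 0, 0, 0, 0, 0.01, 0, 0, 0, 0, 0, 0, 0.04, 0, 0, 0, 0, 0, 0, 0.07, 0, 0, 0, 0.05, -0.01, -0.04, 0.07, 0, 0, 0, 0.1, -0.02, -0.08, 0.07, 0, 0, 0, 0.13, -0.03, -0.12, 0.07, 0, 0, 0, 0.13, -0.04, -0.15, 0.07, 0, 0, 0, 0.13, -0.04, -0.157, 0.06, 0, 0, 0, 0.13, -0.04, -0.157, 0.035, 0, 0, 0, 0.13, -0.04, -0.157, 0.02, 0, 0, 0, 0.13, -0.04, -0.157, 0.015, 0, 0, 0, 0.13, -0.04, -0.157, 0.015, 0]
}}

```text
time: 14.5
tool_pos: [0.4014, -0.1278, 0.0353]
ee_rot: [3.14, -0.002, -2.986]
wrist_force: [0.4, -0.1, -0.9]
width: 0.0605
finger_force: 30.0
```

Run:
```python
from h import *
o=get_obs();print(o['time'],o['tool_pos'],o['ee_rot'],o['width'])
p,d,m=snap('scene')
cv2.imwrite('pics/c5.png',cv2.resize(p[190:290,270:400,::-1],(520,400),interpolation=cv2.INTER_CUBIC))
```

```text
14.5 [ 0.40140897 -0.12775829  0.03530152] [ 3.13962775e+00 -2.37555968e-03 -2.98560623e+00] 0.06045783544510928
```

View pics/c5.png

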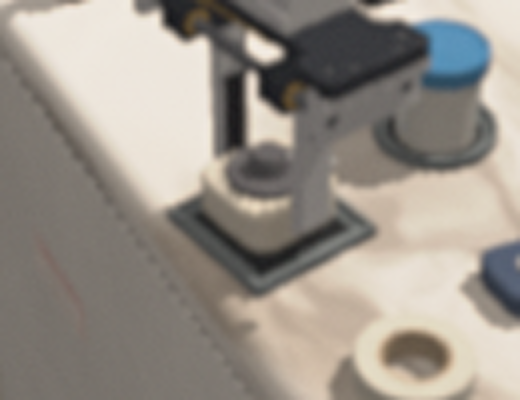

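The timer (crop ≈ (255,205)) hangs centred over its square holder, and the cup stands in its round one. I'll lower and release it, then go to look at the bottle.

Call:
{"fn": "move_arm", "kwargs": {
  "steps": [0, 0, 0, 0, 0, -0.005, 0, 0, 0, 0, 0, 0, -0.009, 0, 0, 0, 0, 0, 0, -0.009, 0, 0, 0, 0, 0, 0, -0.009, 0, 0, 0, 0, 0, 0, -0.009, 1, 0, 0, 0, 0, 0, -0.009, 1, 0, 0, 0, 0, 0, -0.009, 1, 0, 0, 0, 0, 0, 0.03, 1, 0, 0, 0, 0, 0, 0.07, 1, 0, 0, 0, 0, 0, 0.11, 1, 0, 0, 0, 0, 0, 0.15, 1]
}}

```text
time: 15.65
tool_pos: [0.402, -0.1287, 0.1883]
ee_rot: [-3.141, 0.001, -2.986]
wrist_force: [-0.6, -0.8, 0.8]
width: 0.0941
finger_force: 0.0
```

Call:
{"fn": "move_arm", "kwargs": {
  "steps": [0, 0, -0.05, -0.01, 0.05, 0.01, 1, 0, 0, -0.1, -0.02, 0.1, 0.01, 1, 0, 0, -0.15, -0.04, 0.15, 0.01, 1, 0, 0, -0.155, -0.06, 0.2, 0.01, 1, 0, 0, -0.155, -0.06, 0.25, 0.01, 1, 0, 0, -0.155, -0.06, 0.293, 0.01, 1, 0, 0, -0.155, -0.06, 0.293, 0.01, 1, 0, 0, -0.155, -0.06, 0.293, 0.01, 1]
}}

```text
time: 16.45
tool_pos: [0.3418, 0.1651, 0.1965]
ee_rot: [-3.141, -0.0, -3.137]
wrist_force: [-0.4, -1.6, -0.6]
width: 0.0941
finger_force: 0.0
```

Run:
```python
from h import *
o=get_obs();print(o['time'],o['tool_pos'],o['ee_rot'],o['width'])
look('top',['timer'],None,.03); look('wrist',['bottle'],None,.01); look('wrist',['bottle'],None,.06)
p,d,m=snap('wrist')
print(spot_point('wrist','bottle')[:1] and atz(m,spot_point('wrist','bottle')[0]['uv'],0))
```

```text
16.45 [0.34179648 0.16513597 0.19654438] [-3.14099625e+00 -4.17408137e-05 -3.13735795e+00] 0.0940774752156659
wrist bottle 0.97 [322. 248.] z 0.0877 [404.1 165.3] [8. 8.] 54.1
wrist bottle 0.8 [323. 250.] z 0.0871 [401.1 165.3] [24. 30.] 1.5
[[0.40217839 0.16630026 0.        ]]
```

Call:
{"fn": "move_arm", "kwargs": {
  "steps": [0, 0, 0, 0.03, 0, 0, 1, 0, 0, 0, 0.062, 0, 0, 1, 0, 0, 0, 0.062, 0, -0.03, 1, 0, 0, 0, 0.062, 0, -0.075, 1, 0, 0, 0, 0.062, 0, -0.12, 1, 0, 0, 0, 0.062, 0, -0.155, 1, 0, 0, 0, 0.062, 0, -0.1715, 1, 0, 0, 0, 0.062, 0, -0.1715, 1, 0, 0, 0, 0.062, 0, -0.1715, 0, 0, 0, 0, 0.062, 0, -0.1715, 0, 0, 0, 0, 0.062, 0, -0.1715, 0, 0, 0, 0, 0.062, 0, -0.1715, 0]
}}

```text
time: 18.1
tool_pos: [0.4051, 0.1645, 0.0263]
ee_rot: [3.141, 0.003, -3.141]
wrist_force: [0.2, 0.7, 1.2]
width: 0.0654
finger_force: 0.0
```

Call:
{"fn": "move_arm", "kwargs": {
  "steps": [0, 0, 0, 0, 0, 0, 0, 0, 0, 0, 0, 0, 0, 0, 0, 0, 0, 0, 0, 0, 0, 0, 0, 0, 0, 0, 0, 0]
}}

```text
time: 18.5
tool_pos: [0.4041, 0.1643, 0.025]
ee_rot: [3.141, -0.0, -3.141]
wrist_force: [-0.2, 1.2, 0.3]
width: 0.0336
finger_force: 0.2
```

Call:
{"fn": "move_arm", "kwargs": {
  "steps": [0, 0, 0, 0, 0, 0, 0, 0, 0, 0, 0, 0, 0, 0, 0, 0, 0, 0, 0, 0.01, 0, 0, 0, 0, 0, 0, 0.04, 0, 0, 0, 0, 0, 0, 0.08, 0, 0, 0, 0, 0, 0, 0.11, 0, 0, 0, 0, 0, -0.03, 0.11, 0, 0, 0, 0, 0, -0.07, 0.11, 0, 0, 0, 0, 0, -0.11, 0.11, 0, 0, 0, 0, 0, -0.16, 0.11, 0, 0, 0, 0, 0, -0.21, 0.11, 0, 0, 0, 0, 0, -0.26, 0.11, 0]
}}

```text
time: 19.7
tool_pos: [0.4039, -0.0976, 0.136]
ee_rot: [-3.141, 0.002, -3.141]
wrist_force: [1.5, 0.3, -0.8]
width: 0.0308
finger_force: 30.0
```

Call:
{"fn": "move_arm", "kwargs": {
  "steps": [0, 0, 0, 0.02, -0.05, 0, 0, 0, 0, 0, 0.04, -0.09, 0, 0, 0, 0, 0, 0.06, -0.13, 0, 0, 0, 0, 0, 0.08, -0.17, 0, 0, 0, 0, 0, 0.1, -0.21, 0, 0, 0, 0, 0, 0.12, -0.25, 0, 0, 0, 0, 0, 0.132, -0.28, 0, 0, 0, 0, 0, 0.132, -0.28, 0, 0, 0, 0, 0, 0.132, -0.28, 0, 0]
}}

```text
time: 20.6
tool_pos: [0.5359, -0.3759, 0.1346]
ee_rot: [3.14, -0.001, 3.141]
wrist_force: [-0.8, 0.9, 0.5]
width: 0.0308
finger_force: 30.0
```

Call:
{"fn": "move_arm", "kwargs": {
  "steps": [0, 0, 0, 0.001, 0, -0.03, 0, 0, 0, 0, 0.001, 0, -0.06, 0, 0, 0, 0, 0.001, 0, -0.08, 0, 0, 0, 0, 0.001, 0, -0.093, 0, 0, 0, 0, 0.001, 0, -0.097, 0, 0, 0, 0, 0.001, 0, -0.097, 0, 0, 0, 0, 0.001, 0, -0.097, 0]
}}

```text
time: 21.3
tool_pos: [0.538, -0.3761, 0.0398]
ee_rot: [-3.14, 0.002, -3.141]
wrist_force: [-0.9, 1.0, -0.5]
width: 0.0309
finger_force: 30.0
```

Run:
```python
from h import *
o=get_obs();print(o['time'],o['tool_pos'],o['ee_rot'],o['width'])
p,d,m=snap('scene')
cv2.imwrite('pics/c6.png',cv2.resize(p[200:340,370:530,::-1],(640,560),interpolation=cv2.INTER_CUBIC))
```

```text
21.3 [ 0.53796779 -0.37608975  0.0398301 ] [-3.13991485e+00  2.17030746e-03 -3.14105444e+00] 0.030881113535591784
```

View pics/c6.png

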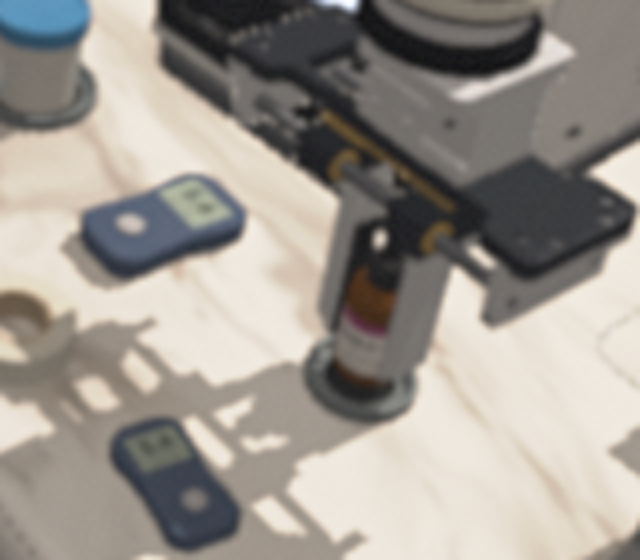

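The bottle (crop ≈ (360,350)) is over the middle of its small holder. I'll lower it.

Call:
{"fn": "move_arm", "kwargs": {
  "steps": [0, 0, 0, -0.001, 0, -0.005, 0, 0, 0, 0, -0.001, 0, -0.009, 0, 0, 0, 0, -0.001, 0, -0.009, 0, 0, 0, 0, -0.001, 0, -0.009, 0, 0, 0, 0, -0.001, 0, -0.009, 0]
}}

```text
time: 21.85
tool_pos: [0.5361, -0.3758, 0.0289]
ee_rot: [3.141, -0.0, -3.141]
wrist_force: [0.4, 0.6, 0.0]
width: 0.0307
finger_force: 30.0
```

Call:
{"fn": "move_arm", "kwargs": {
  "steps": [0, 0, 0, 0, 0, 0, 1, 0, 0, 0, 0, 0, 0, 1, 0, 0, 0, 0, 0, 0, 1, 0, 0, 0, 0, 0, 0, 1, 0, 0, 0, 0, 0, 0.02, 1, 0, 0, 0, 0, 0, 0.06, 1, 0, 0, 0, 0, 0, 0.1, 1, 0, 0, 0, 0, 0, 0.14, 1, 0, 0, 0, -0.03, 0.03, 0.15, 1, 0, 0, 0, -0.05, 0.07, 0.15, 1, 0, 0, 0, -0.07, 0.11, 0.15, 1, 0, 0, 0, -0.08, 0.134, 0.15, 1]
}}

```text
time: 23.05
tool_pos: [0.4548, -0.2395, 0.1794]
ee_rot: [3.141, 0.0, -3.141]
wrist_force: [0.5, -0.8, 0.2]
width: 0.0941
finger_force: 0.0
```

Call:
{"fn": "move_arm", "kwargs": {
  "steps": [0, 0, 0, 0, 0, 0, 1, 0, 0, 0, 0, 0, 0, 1]
}}

```text
time: 23.25
tool_pos: [0.4564, -0.2418, 0.1795]
ee_rot: [-3.14, 0.001, -3.141]
wrist_force: [1.0, -0.0, -0.7]
width: 0.0943
finger_force: 0.0
```

Run:
```python
from h import *
o=get_obs();print(o['time'],o['tool_pos'],o['ee_rot'],o['width'])
look('wrist',['meter','bottle','timer']); look('scene',['bottle','timer'])
```

```text
23.25 [ 0.45638115 -0.24183702  0.17950147] [-3.14047171e+00  1.05087911e-03 -3.14068552e+00] 0.09426701885756682
wrist meter 0.93 [167. 146.] z 0.0147 [ 419.1 -383.5] [69. 39.] 84.2
wrist meter 0.77 [316. 248.] z 0.0186 [ 520.8 -243.2] [51. 90.] 87.6
wrist bottle 0.96 [169. 265.] z 0.0669 [ 490.1 -342.2] [  3. 119.] 45.4
wrist bottle 0.33 [314. 249.] z 0.0186 [ 520.1 -244. ] [51. 90.] 89.3
wrist timer 0.85 [442. 130.] z 0.0477 [ 401.2 -131.4] [22. 22.] 42.3
wrist timer 0.28 [167. 263.] z 0.0632 [ 529.  -383.1] [ 5. 19.] 35.0
scene bottle 0.76 [463. 281.] z 0.086 [ 533.4 -377.1] [ 7. 10.] 19.7
scene timer 0.8 [333. 241.] z 0.0484 [ 399.9 -131.5] [21. 21.] 32.1
```

The meter under the gripper (wrist (316,248), 90×51 mm) is the larger one; the other at (167,146) measures 69×39 mm. I'll grasp it now.

Call:
{"fn": "move_arm", "kwargs": {
  "steps": [0, 0, -0.03, 0.03, -0.001, 0, 1, 0, 0, -0.03, 0.063, -0.0015, -0.02, 1, 0, 0, -0.03, 0.063, -0.0015, -0.06, 1, 0, 0, -0.03, 0.063, -0.0015, -0.1, 1, 0, 0, -0.03, 0.063, -0.0015, -0.135, 1, 0, 0, -0.03, 0.063, -0.0015, -0.153, 1, 0, 0, -0.03, 0.063, -0.0015, -0.159, 1, 0, 0, -0.03, 0.063, -0.0015, -0.159, 1, 0, 0, -0.03, 0.063, -0.0015, -0.159, 0, 0, 0, -0.03, 0.063, -0.0015, -0.159, 0, 0, 0, -0.03, 0.063, -0.0015, -0.159, 0, 0, 0, -0.03, 0.063, -0.0015, -0.159, 0]
}}

```text
time: 24.8
tool_pos: [0.5197, -0.2435, 0.0211]
ee_rot: [-3.141, 0.002, 3.112]
wrist_force: [-0.0, -1.1, -0.4]
width: 0.0656
finger_force: 0.0
```

Call:
{"fn": "move_arm", "kwargs": {
  "steps": [0, 0, 0, 0, 0, 0, 0, 0, 0, 0, 0, 0, 0, 0, 0, 0, 0, 0, 0, 0, 0]
}}

```text
time: 25.1
tool_pos: [0.5193, -0.243, 0.0203]
ee_rot: [3.141, 0.0, 3.112]
wrist_force: [-0.3, 0.4, 1.9]
width: 0.049
finger_force: 29.9
```

Call:
{"fn": "move_arm", "kwargs": {
  "steps": [0, 0, 0, 0, 0, 0.01, 0, 0, 0, 0, 0, 0, 0.04, 0, 0, 0, 0, 0, 0, 0.08, 0, 0, 0, 0, -0.02, 0, 0.11, 0, 0, 0, 0, -0.06, 0.01, 0.12, 0, 0, 0, 0, -0.1, 0.03, 0.12, 0, 0, 0, 0, -0.13, 0.07, 0.12, 0, 0, 0, 0, -0.15, 0.11, 0.12, 0, 0, 0, 0, -0.154, 0.15, 0.12, 0, 0, 0, 0, -0.154, 0.19, 0.12, 0, 0, 0, 0, -0.154, 0.24, 0.12, 0, 0, 0, 0, -0.154, 0.28, 0.12, 0]
}}

```text
time: 26.3
tool_pos: [0.3647, 0.0386, 0.1407]
ee_rot: [3.141, 0.002, 3.112]
wrist_force: [0.4, -0.2, -0.9]
width: 0.0495
finger_force: 29.9
```

Call:
{"fn": "move_arm", "kwargs": {
  "steps": [0, 0, 0, 0, 0.04, 0, 0, 0, 0, 0, 0, 0.08, 0, 0, 0, 0, 0, 0, 0.12, 0, 0, 0, 0, 0, 0, 0.16, 0, 0, 0, 0, 0, 0, 0.2, 0, 0, 0, 0, 0, 0, 0.24, 0, 0, 0, 0, 0, 0, 0.257, 0, 0, 0, 0, 0, 0, 0.257, -0.02, 0, 0, 0, 0, 0, 0.257, -0.06, 0, 0, 0, 0, 0, 0.257, -0.09, 0, 0, 0, 0, 0, 0.257, -0.105, 0, 0, 0, 0, 0, 0.257, -0.105, 0]
}}

```text
time: 27.5
tool_pos: [0.3632, 0.2924, 0.0325]
ee_rot: [-3.138, -0.005, 3.112]
wrist_force: [-0.8, -1.1, -0.4]
width: 0.049
finger_force: 29.9
```

Run:
```python
from h import *
o=get_obs();print(o['time'],o['tool_pos'],o['ee_rot'],o['width'])
p,d,m=snap('scene'); a=cv2.resize(p[110:210,210:330,::-1],(400,333),interpolation=cv2.INTER_CUBIC)
p,d,m=snap('wrist'); b=cv2.resize(p[:,:,::-1],(400,250))
cv2.imwrite('pics/c7.png',np.hstack([a,cv2.copyMakeBorder(b,0,83,0,0,cv2.BORDER_CONSTANT)]))
look('wrist',['meter'])
```

```text
27.5 [0.36316696 0.29239867 0.03247977] [-3.13804755 -0.00497664  3.11186345] 0.048966891747689055
wrist meter 0.86 [314. 241.] z 0.0341 [361.6 291.9] [51. 79.] 88.3
```

View pics/c7.png

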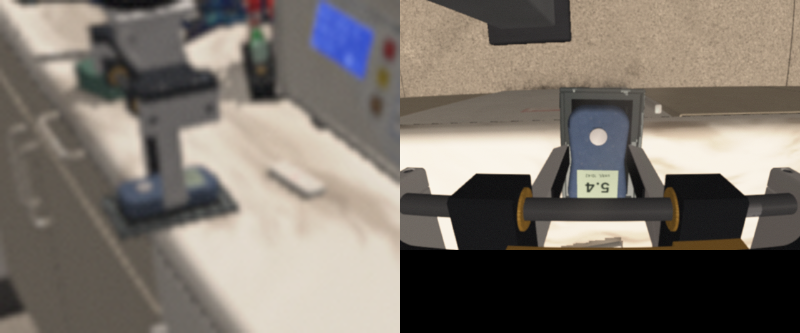

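The meter is inside its holder's rim, face up (wrist crop ≈ (600,150)), and the cartridge is undisturbed. I'll lower it.

Call:
{"fn": "move_arm", "kwargs": {
  "steps": [0, 0, 0, 0.001, 0.001, -0.006, 0, 0, 0, 0, 0.001, 0.001, -0.01, 0, 0, 0, 0, 0.001, 0.001, -0.01, 0, 0, 0, 0, 0.001, 0.001, -0.01, 0, 0, 0, 0, 0.001, 0.001, -0.01, 0]
}}

```text
time: 28.2
tool_pos: [0.3662, 0.2948, 0.0251]
ee_rot: [3.141, 0.0, 3.112]
wrist_force: [-0.2, -0.2, -0.4]
width: 0.0492
finger_force: 29.9
```

Call:
{"fn": "move_arm", "kwargs": {
  "steps": [0, 0, 0, 0, 0, -0.001, 0, 0, 0, 0, 0, 0, -0.001, 0, 0, 0, 0, 0, 0, -0.001, 1, 0, 0, 0, 0, 0, -0.001, 1, 0, 0, 0, 0, 0, -0.001, 1, 0, 0, 0, 0, 0, -0.001, 1, 0, 0, 0, 0, 0, 0.03, 1, 0, 0, 0, 0, 0, 0.07, 1, 0, 0, 0, 0, 0, 0.11, 1, 0, 0, 0, 0, 0, 0.15, 1, 0, 0, 0, -0.02, 0, 0.18, 1, 0, 0, 0, -0.06, 0, 0.18, 1]
}}

```text
time: 29.4
tool_pos: [0.309, 0.2962, 0.2103]
ee_rot: [3.135, 0.008, 3.109]
wrist_force: [-0.5, 0.5, 0.3]
width: 0.0939
finger_force: 0.0
```

Run:
```python
from h import *
o=get_obs();print(o['time'],o['tool_pos'])
look('wrist',['meter','meter_holder']);look('scene',['cup','bottle','timer','meter','cartridge'],'s9.png'); look('top',['cup','bottle','timer','meter','cartridge'],'t9.png')
a=cv2.imread('pics/top0.png'); a=cv2.imread('pics/t9.png')[140:260,150:500]; b=cv2.imread('pics/s9.png')[110:350,210:530]
cv2.imwrite('pics/c8.png',np.vstack([cv2.resize(a,(480,165)),cv2.resize(b,(480,360),interpolation=cv2.INTER_CUBIC)]))
```

```text
29.4 [0.30899319 0.29619542 0.21034406]
wrist meter 0.95 [316. 233.] z 0.0227 [367.2 293.7] [49. 89.] 87.7
wrist meter_holder 0.58 [339. 217.] z 0.0099 [365. 295.] [ 74. 114.] 87.4
scene cup 0.8 [379. 210.] z 0.0705 [ 531.3 -103.3] [60. 57.] 57.7
scene bottle 0.96 [462. 278.] z 0.085 [ 533.2 -378.4] [ 7. 10.] 39.0
scene timer 0.79 [336. 239.] z 0.0486 [ 399.9 -129.3] [21. 22.] 60.0
scene meter 0.83 [263. 168.] z 0.0252 [366.2 295. ] [55. 89.] 87.3
scene meter 0.62 [374. 228.] z 0.0118 [ 525.1 -106.4] [60. 77.] 53.2
scene cartridge 0.19 [374. 227.] z 0.0117 [ 526.  -107.1] [60. 74.] 53.2
top cup 0.89 [364. 169.] z 0.0722 [ 530.5 -101. ] [57. 59.] 87.5
top cup 0.68 [454. 173.] z 0.0157 [ 535.  -371.5] [53. 41.] 26.0
top bottle 0.54 [453. 173.] z 0.0137 [ 534.7 -372.4] [52. 42.] 29.7
top bottle 0.5 [462. 169.] z 0.0907 [ 535.2 -375. ] [8. 7.] 44.1
top timer 0.95 [369. 214.] z 0.0475 [ 404.7 -126.7] [35. 40.] 15.2
top meter 0.74 [463. 206.] z 0.0186 [ 417.9 -382.7] [66. 38.] 80.0
top meter 0.67 [224. 224.] z 0.0262 [387.9 289.6] [48. 50.] 1.4
top cartridge 0.61 [230. 194.] z 0.0137 [486.3 279.8] [21. 69.] 11.1
```

View pics/c8.png

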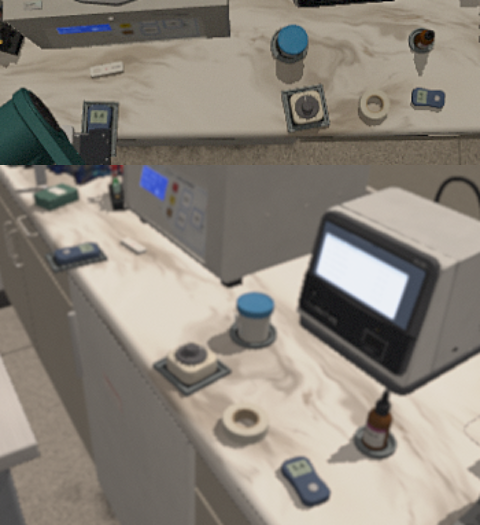

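All four things stand in their matching holders, upright and within about 3 mm of centre by the measurements. The cartridge has not moved and the arm is clear, so I'm handing the job in.

Call:
{"fn": "move_arm", "kwargs": {
  "steps": [0, 0, 0, 0, 0, 0, 1, 0, 0, 0, 0, 0, 0, 1, 0, 0, 0, 0, 0, 0, 1]
}}

```text
time: 30.45
tool_pos: [0.3062, 0.2948, 0.205]
ee_rot: [3.141, 0.0, 3.112]
wrist_force: [-0.6, 0.0, -0.3]
width: 0.0938
finger_force: 0.0
```

```bash
python3 -c "
from bench import *
print(close_job())"
```

```text
the job is handed in; nothing more can be done
None
```

I handed the job in at about 30 s: by my last camera check, cup, bottle, timer and the larger meter were all upright in their holders and the cartridge had not moved, but no verdict came back; the cup had to be gripped by its lid because the straight fingers could not reach the body.

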